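# Snap a drawing marker into its desk dock and push its nib home in the sealing socket

### The arm

A 6-joint arm with a two-finger parallel gripper is mounted at the origin on the work surface. World frame = base frame: x ahead of the robot, y to its left, z up, the work surface at z = 0. Lengths are in m, angles in degrees, forces in N, time in s.
With the tool pointing down it reaches from about 0.35 to 0.875 m from the base axis. Payload 4.2 kg.
Tool frame: the origin (TCP) lies midway between the tips of the shut fingers; the grasp point (between the pads) lies 19 mm behind it; z points along the fingers, y is the line along which they close (so a half turn about z gives the same grasp; the last joint's range is limited). The gripper opens to 87 mm and grips with 3 to 60 N. Pads are 19 mm wide; open, the fingers measure 117 mm over their backs; the gripper's body (75 mm by 190 mm) begins 51 mm behind the grasp point.
Start: joints at [88.155, 22.042, 0.453, 0, -68.411, -14.817], TCP at [0.179, 0.599, 0.223] pointing down, gripper open.
Joint ranges: [-179.83, 179.83], [-69.29, 118.12], [-61.27, 80.66], [-181.25, 117.63], [-171.15, -9.14], [-177.46, 177.46]. Speed limits (degrees/s): [159.86, 159.86, 180, 180, 180, 180].

### API

Orientations are given as [roll, pitch, yaw] about the fixed x, y, z axes, in that order (R = Rz(yaw) Ry(pitch) Rx(roll)).
In Python, from workcell import env gives the robot as it stands. The module is installed in compiled form; this text tells all that it offers. Calls block until the motion is done:
- env.goto(position, orientation): joint-space move of the TCP to a pose.
- env.move_straight(position, rotation=None, rate=0.15, force_limit=None): straight line of the TCP; rotation=None keeps the orientation; rate is the mean speed in m/s. With force_limit (N) it stops when the force on the tool has changed by that much, and returns True; else False.
- env.set_joints(angles): joint-space move.
- env.gripper_to(opening, grasp_force=None): opening from 0.0 (shut) to 1.0 (fully open); grasp_force is the grip in N (None keeps the last); returns when the fingers have stopped.
- env.dwell(seconds).
- env.inverse_kinematics(position, orientation): joint angles nearest the present ones, or None.
- env.read_state(): the state.
- env.grab_frame(name): name is "scene" or "top" or "wrist"; returns a dict with "image" (420x560x3 uint8, blue, green, red), "fx", "fy", "cx", "cy" (pixels), "position" and "orientation" of the camera in the world. Camera axes: x right, y up, looking along -z (the intrinsics and any distortion apply to the point x, -y, -z); pixel columns grow to the right and rows downward; lengths in m; the calibration is good to about 2 mm. A picture is of the moment at which its call begins. There is no depth.
A pose or a line that the arm cannot do raises env.Unreachable and nothing moves.
- env.close_job(): hands the job in; it is judged then, once.
Trained networks look in a picture, given as the dict that the camera call returned (one of the last four; its "shot" number tells which), for a name from the list of things; names that differ only in an ending like _2 or _b are one class to them, and where a whole thing is asked for, a point or a joint stands for the part that bears it (a point fixed in the world has none). Each returns a list of dicts, best first, with "score" (0 to 1); they miss things now and then, are a little off and sometimes report something else, mostly with a low value. They report only what shows in the picture. A call takes as long as a camera call. They do not tell look-alikes from the thing itself.
- env.search_frame(picture, thing): "xyz" ([x, y, z] in m, in world coordinates, good to about 4 mm: the middle of the surface that is visible of it).
- env.trace(picture, thing): "mask" (420x560 bool, what is visible of it).
The state is a dict: "clock": time; "joint_positions": joint angles; "qvel": joint speeds; "joint_torque": joint torques, N m; "position": TCP position; "tool_rot": TCP orientation; "force": force on the tool from outside, world axes, zero at the start; "wrist_torque": the same for the moment, N m; "opening": opening from 0.0 (shut) to 1.0 (fully open); "finger_force": force on a finger pad.
Only numpy, scipy, OpenCV 4.12 (cv2) and the standard library are available. Lean on these libraries where they do the work, as an engineer would, in place of code of your own. Each camera call takes 0.05 s, during which the arm holds its last target. There are 200 camera calls.

### The job

Put the uncapped marker away: take it from its wooden rest, press it sideways down into the two spring clips of the dock with its nib pointing at the black socket and still outside it, until it snaps fully down in both clips. Then slide it along in the clips until you feel its nib bear against the plug hidden inside the socket, and let go. Work gently: force bends the clips and crushes the nib. Leave the other things on the desk alone.

Things in the scene. Friction and masses are not known exactly. Their poses are not given: they have to be found in the camera images.
- marker: The only uncapped marker: smooth white round barrel 18 mm in diameter, black rear end, tapered black nose and nib, 154 mm long, about 35 g. Origin on its axis at mid length, +x to the nib. Full barrel from x -77 to +61 mm, nose and nib (10, then 6 mm thick) from +61 to +77 mm. It starts on the rest.
- nib (a point): Tip of the marker's nib, on its axis, 77 mm from the marker's origin.
- rest: Fixed wooden pen rest: plate 150 x 56 x 5 mm with two V-notched blocks at x +-50 mm (12 mm wide, tops 34 mm over the desk) that carry the marker along x, its axis 34 mm above the desk. Origin at the centre of the underside; +x is where the nib points. Between the blocks only the plate lies under the marker.
- dock: Fixed aluminium marker dock, base 8 mm thick, 64 mm wide, x from -115 to +125 mm, origin at desk level. The docked marker's axis lies along x at y 0, z 46 mm, nib to +x. Spring clips stand at x -42 and +42 mm. Between them (x -36 to +36 mm) there is only the base, so fingers holding the barrel 0 to 10 mm behind the marker's origin stay clear throughout. Off the middle, press firmly: the barrel may pitch.
- clip_rear (a point): Rear C-shaped spring clip (dock x -42, y 0, z 46 mm, the centre of a seated barrel), 12 mm long in x, open upward: flared mouth 24 mm wide 17 mm above this point, neck 12 mm wide 7 mm above it, hard saddle 9 mm below. Pushing the barrel through both necks takes 4 to 14 N in all; then the jaws pull it onto the saddles. A seated barrel slides along x with 1 to 3 N of drag.
- clip_front (a point): Front spring clip, the same, at dock x +42, y 0, z 46 mm.
- load (a point): Point in the dock (x -9, y 0, z 46 mm) where the marker's origin should come when it is pressed into the clips, give or take 4 mm along x: the barrel then lies across both clips and the nib is 6 mm short of the socket.
- socket: Black tube on the dock's end, outer diameter 31, bore 22 mm, in line with the docked marker. Origin at the centre of its open mouth (dock x 74, z 46 mm); +x points into the bore. Inside, unseen, a firm plug is set 8 to 26 mm deep, different each time: it is felt as a sharp rise in force over the sliding drag. A push of 3 to 6 N above the drag is right; over 10 N crushes the nib.
- pencup: Dark steel pen cup, 72 mm wide, 95 mm tall, fixed, origin under its centre. Bystander.
- eraser: Small block eraser 55 x 24 x 14 mm, origin under its centre. Bystander.
- tape: Roll of tape lying flat, 90 mm in diameter, 24 mm tall, origin under its centre. Bystander.
There are look-alikes about, which are no part of the job. Of the things shaped like the marker, the white one is meant.

How it is judged (in metres and radians):
On the way, in this order (a step that is already met when the one before it is completed fails the run):
1. the marker is snapped down in both clips, nib towards the socket but still outside it (z of marker in the frame of dock between 0.044 and 0.0478 m and y of marker in the frame of dock between -0.002 and 0.002 m and angle between the x axis of marker and the x axis of dock, either way round below 0.05 rad and x of nib in the frame of socket between -0.03 and 0 m), for 0.2 s.
2. slid along in the clips, the nib bears on the hidden plug in the socket with more than 1.5 N (z of marker in the frame of dock between 0.044 and 0.0478 m and y of marker in the frame of dock between -0.002 and 0.002 m and angle between the x axis of marker and the x axis of dock, either way round below 0.05 rad and x of nib in the frame of socket above 0.0065 m and contact force between marker and socket above 1.5 N), for 0.05 s.
At the end, for the whole second after the job is handed in: The marker lies at rest, released, in both clips (axis within 2 mm of the clips' axis in height and sideways, within 0.05 rad), its nib more than 6.5 mm inside the socket, having been pressed on the plug (z of marker in the frame of dock between 0.044 and 0.0478 m and y of marker in the frame of dock between -0.002 and 0.002 m and angle between the x axis of marker and the x axis of dock, either way round below 0.05 rad and x of nib in the frame of socket above 0.0065 m and linear speed of marker below 0.01 m/s); the robot touches nothing.
It fails at once if the nib is pushed into the socket with more than 10 N (crushed) (contact force between marker and socket above 10 N).
It fails at once if the marker is forced on the dock with more than 40 N (contact force between marker and dock above 40 N).
It fails at once if the eraser is moved by more than 10 mm (distance of eraser from where it was at the start of the episode above 0.01 m).
It fails at once if the tape is moved by more than 10 mm (distance of tape from where it was at the start of the episode above 0.01 m).
It also fails if it takes over 51 s, if anything falls off the work surface, if the arm or the gripper's body presses on something with over 40 N, if the wrist force passes 120 N, or if a joint passes its speed limit or range.

## Working session

There is one attempt and no reset: what is moved stays moved. The work goes in short steps, each a Python script; the robot and the scene stay as the last script left them, time stands still between calls to the robot, and variables do not carry over. Pictures are saved under pics/ and viewed, at most 10 in all, crops included, and the job is handed in when it is done.

```bash
mkdir -p pics; python3 - <<'E'
from workcell import env
import cv2,numpy as np
for n in ["top","scene"]:
    f=env.grab_frame(n); cv2.imwrite(f"pics/{n}1.png",f["image"])
    print(n,f["fx"],f["cx"],f["cy"],f["position"],f["orientation"],[k for k in f])
    for t in ["marker","nib","rest","dock","clip_rear","clip_front","socket","eraser","tape","pencup"]:
        print(t,[(np.round(d["xyz"],3).tolist(),round(d["score"],2)) for d in env.search_frame(f,t)[:4]])
s=env.read_state();print(s["clock"],s["tool_rot"],s["force"])
E
```

```text
top 382.0943793137594 278.9355394735193 212.55050888723903 [ 0.5079755  -0.02424419  0.84844571] [  6.11140169  -1.10687575 -90.89182122] ['image', 'fx', 'fy', 'cx', 'cy', 'position', 'orientation', 'shot']
marker [([0.581, -0.377, 0.016], 0.95), ([0.425, 0.066, 0.014], 0.92), ([0.383, -0.141, 0.012], 0.82), ([0.385, -0.352, 0.017], 0.72)]
nib [([0.538, -0.179, 0.04], 0.96), ([0.385, -0.137, 0.019], 0.82), ([0.579, -0.378, 0.019], 0.79), ([0.424, 0.067, 0.016], 0.59)]
rest [([0.54, -0.178, 0.006], 0.8)]
dock [([0.58, 0.212, 0.007], 0.67)]
clip_rear [([0.579, 0.21, 0.013], 0.93)]
clip_front [([0.581, 0.206, 0.007], 0.85)]
socket [([0.581, 0.286, 0.054], 0.7)]
eraser [([0.735, -0.225, 0.014], 0.59)]
tape [([0.748, 0.181, 0.024], 0.89)]
pencup [([0.751, 0.019, 0.053], 0.81)]
scene 485.0677196464082 285.1910755325563 210.6210636600694 [ 1.2464918  -0.46424024  0.89639614] [44.42079807  0.09037765 58.39560006] ['image', 'fx', 'fy', 'cx', 'cy', 'position', 'orientation', 'shot']
marker [([0.387, -0.355, 0.011], 0.68), ([0.432, 0.07, 0.02], 0.66), ([0.544, -0.181, 0.046], 0.62), ([0.583, -0.385, 0.014], 0.61)]
nib [([0.399, -0.14, 0.016], 0.89), ([0.582, -0.385, 0.015], 0.89), ([0.43, 0.065, 0.02], 0.82), ([0.393, -0.35, 0.011], 0.65)]
rest [([0.552, -0.185, 0.007], 0.89), ([0.592, 0.288, 0.047], 0.4)]
dock [([0.597, 0.206, 0.008], 0.82)]
clip_rear [([0.588, 0.207, 0.012], 0.81)]
clip_front [([0.588, 0.204, 0.011], 0.64)]
socket [([0.589, 0.29, 0.046], 0.87)]
eraser [([0.59, 0.204, 0.008], 0.69), ([0.736, -0.234, 0.012], 0.65)]
tape [([0.746, 0.177, 0.024], 0.93)]
pencup [([0.75, 0.012, 0.065], 0.95)]
1.1 [-1.79999797e+02  5.91337372e-04 -1.66622904e+01] [0.98080142 0.33570459 0.19971494]
```

View pics/top1.png

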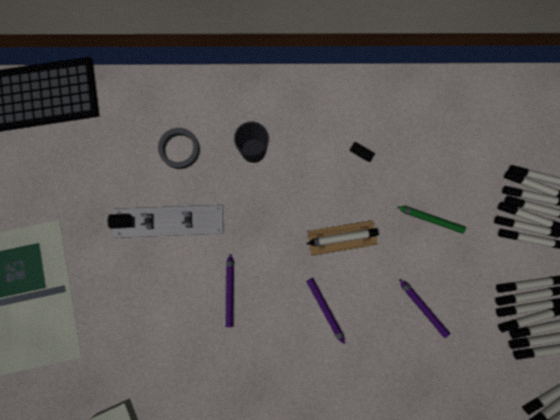

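View pics/scene1.png

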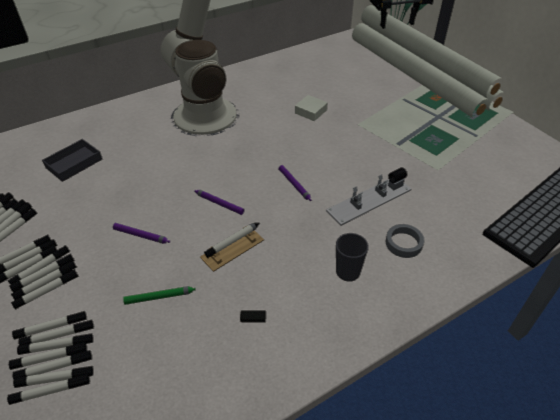

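The top view shows the white marker on its rest, with the nib at about (310,242) and the rear at about (378,233). The dock runs from (110,221), where the black socket is, to (223,220), with clips near (148,220) and (187,219). Both nib directions are about +y. The scene view agrees. Next I'll take wrist close-ups.

```bash
cat > h.py <<'E'
from workcell import env
import cv2,numpy as np
from scipy.spatial.transform import Rotation as R
np.set_printoptions(precision=4,suppress=True)
def ray(f,uv):
    d=np.array([(uv[0]-f["cx"])/f["fx"],-(uv[1]-f["cy"])/f["fy"],-1.])
    return np.array(f["position"]),R.from_euler("xyz",f["orientation"],degrees=True).apply(d)
def onz(f,uv,z):
    p,d=ray(f,uv); return p+d*(z-p[2])/d[2]
def bright(im,g=2.2): return np.clip(im.astype(float)*g,0,255).astype(np.uint8)
E
python3 - <<'E'
from h import *
for n,p,yaw in [("dock",[0.58,0.21,0.30],90),("rest",[0.54,-0.18,0.28],90)]:
    best=min((env.inverse_kinematics(p,[180,0,y]) is None, abs(y-(-16.6)),y) for y in (90,-90)); y=best[2]
    env.goto(p,[180,0,y]); env.dwell(.2)
    f=env.grab_frame("wrist"); cv2.imwrite(f"pics/w_{n}.png",bright(f["image"]))
    np.save(f"pics/w_{n}.npy",f,allow_pickle=True)
    print(n,y,f["fx"],f["position"],f["orientation"],env.read_state()["joint_positions"],env.read_state()["clock"])
    for t in (["clip_rear","clip_front","dock","socket"] if n=="dock" else ["marker","nib","rest"]):
        for d in env.trace(f,t)[:2]:
            m=d["mask"].astype(np.uint8); k=max(cv2.findContours(m,0,2)[0],key=cv2.contourArea)
            print(t,round(d["score"],2),m.sum(),cv2.minAreaRect(k))
        print(t,[(np.round(d["xyz"],4).tolist(),round(d["score"],2)) for d in env.search_frame(f,t)[:3]])
E
```

```text
dock -90 340.878011374772 [0.5803 0.1255 0.4623] [ -17.6769    0.0335 -179.9041] [ 34.9781  18.9469   6.8345  -0.003  -77.8938 -34.9172] 3.375
clip_rear 0.18 8882 ((274.5351257324219, 159.04466247558594), (190.0191192626953, 51.19132614135742), 88.69805145263672)
clip_rear [([0.7481, 0.1761, 0.0245], 0.72), ([0.5862, 0.19, 0.0095], 0.66)]
clip_front 0.74 8887 ((275.35089111328125, 159.33285522460938), (189.5133056640625, 51.981998443603516), 88.49256896972656)
clip_front [([0.5817, 0.1878, 0.0055], 0.74)]
dock 0.9 8731 ((273.76495361328125, 158.642333984375), (188.8170623779297, 50.480960845947266), 89.3839340209961)
dock [([0.5832, 0.1913, 0.0046], 0.85)]
socket 0.75 810 ((277.0, 233.5), (39.0, 22.0), 90.0)
socket [([0.5776, 0.2846, 0.0557], 0.79), ([0.727, 0.0345, 0.0576], 0.5)]
rest -90 340.878011374772 [ 0.541  -0.2643  0.4424] [ -17.6843    0.0472 -179.8879] [ -2.048   14.5938  -2.0578  -0.0012 -73.3491   2.1274] 5.4833
marker 0.93 1628 ((400.745849609375, 30.295087814331055), (17.79712677001953, 114.4649887084961), 50.19443130493164)
marker 0.77 458 ((341.5, 336.0), (6.0, 79.0), 90.0)
marker [([0.4005, -0.3391, 0.0155], 0.96), ([0.5338, -0.1853, 0.0378], 0.92), ([0.5968, -0.3386, 0.0155], 0.88)]
nib 0.86 1043 ((229.79139709472656, 30.90923309326172), (17.72004508972168, 69.01788330078125), 16.389541625976562)
nib 0.81 1667 ((400.413818359375, 30.406293869018555), (17.82027244567871, 115.3913345336914), 51.18861770629883)
nib [([0.5928, -0.3373, 0.0166], 0.93), ([0.5374, -0.1878, 0.0394], 0.83), ([0.3862, -0.141, 0.0136], 0.79)]
rest 0.71 3471 ((277.34765625, 165.59664916992188), (115.95662689208984, 46.08955001831055), 81.57302856445312)
rest [([0.5367, -0.1909, 0.0025], 0.84), ([0.7299, -0.2318, 0.0146], 0.7)]
```

```bash
python3 - <<'E'
import cv2
a=cv2.imread("pics/w_dock.png")[40:260,215:335];b=cv2.imread("pics/w_rest.png")[80:250,215:335]
cv2.imwrite("pics/c1.png",cv2.convertScaleAbs(cv2.resize(a,None,fx=2.7,fy=2.7,interpolation=2),alpha=1.2))
cv2.imwrite("pics/c2.png",cv2.convertScaleAbs(cv2.resize(b,None,fx=3,fy=3,interpolation=2),alpha=1.2))
E
```

```text
(no output)
```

View pics/c1.png

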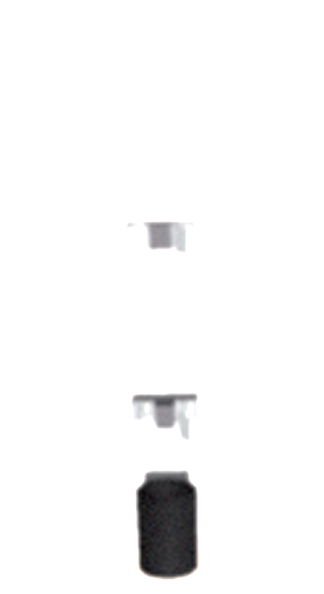

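View pics/c2.png

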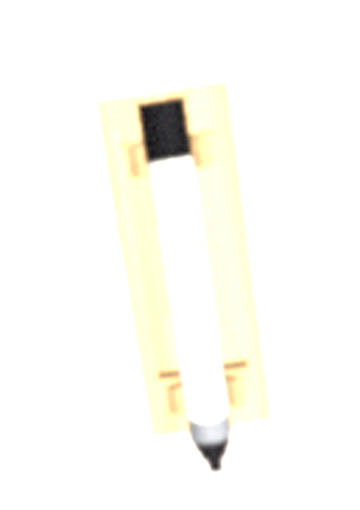

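Crop 1 shows the clips at about (160,237) and (165,410), with the socket mouth at about (166,473). It is overexposed. Crop 2 shows the marker from its rear at (163,102) to the nib tip at (216,468). I'll measure on the raw images.

```bash
python3 - <<'E'
from h import *
f=np.load("pics/w_dock.npy",allow_pickle=True).item(); g=np.load("pics/w_rest.npy",allow_pickle=True).item()
a=cv2.resize(f["image"][50:260,215:335],None,fx=2.8,fy=2.8,interpolation=2)
b=cv2.resize(g["image"][100:245,215:335],None,fx=3.2,fy=3.2,interpolation=2)
c=np.zeros((590,760,3),np.uint8); c[:a.shape[0],:a.shape[1]]=a; c[:b.shape[0],360:360+b.shape[1]]=b
cv2.imwrite("pics/c3.png",c)
# marker
r=lambda u,v:(215+u/3,80+v/3)
R0=onz(g,r(163,102),.034);N0=onz(g,r(216,468),.034);print("rear,nib",R0,N0,np.linalg.norm(N0-R0),np.degrees(np.arctan2(*(N0-R0)[[1,0]])))
# barrel lines in raw image: bright white columns
im=g["image"].astype(int)
for v in range(134,222,8):
    row=im[v,250:310]; print(v,' '.join(f"{x[0]}" for x in row[8:48]))
E
```

```text
rear,nib [ 0.5505 -0.2513  0.034 ] [ 0.5286 -0.1002  0.034 ] 0.15275171849667518 98.26877980041607
134 64 59 62 68 70 67 68 82 94 105 115 125 134 144 155 157 157 156 149 142 123 87 64 63 70 74 76 80 86 88 87 87 85 84 81 87 111 144 155 156
142 85 83 82 84 83 84 82 88 104 120 132 141 148 156 162 163 164 164 161 154 144 130 105 93 90 90 90 89 89 90 89 88 87 86 83 82 86 108 140 150
150 85 82 83 81 82 82 81 80 85 101 116 129 140 147 155 159 163 164 165 162 156 147 131 108 93 90 91 89 89 89 89 88 88 88 85 85 82 84 103 134
158 87 86 82 82 81 82 83 83 85 88 98 113 126 138 146 153 159 163 165 165 162 156 146 133 112 95 90 90 88 88 88 90 90 89 87 87 84 83 83 101
166 85 87 86 84 80 81 80 81 82 83 86 92 110 125 136 145 152 159 164 166 164 162 157 148 135 117 95 90 90 89 89 88 90 91 88 87 87 85 83 85
174 84 86 86 86 82 80 79 79 80 81 82 84 91 107 121 134 143 152 158 164 166 164 162 158 149 137 120 96 89 87 89 88 88 89 89 89 88 87 84 83
182 101 85 85 85 85 83 81 81 80 81 79 81 84 87 105 120 132 143 151 158 162 164 165 162 159 150 138 122 98 88 89 88 88 88 89 89 90 88 87 85
190 142 108 89 84 84 86 83 80 79 78 78 83 85 88 91 101 116 130 142 150 156 162 165 164 161 158 151 140 124 100 91 88 89 88 88 89 89 91 88 88
198 150 146 126 96 86 83 84 82 80 79 79 79 81 84 87 91 96 113 128 141 149 156 162 165 165 162 158 152 142 128 103 90 88 88 87 87 87 87 88 88
206 151 149 148 139 108 88 83 84 81 74 68 69 69 70 69 69 72 85 109 126 139 148 155 160 165 165 162 159 153 143 127 97 64 52 55 63 69 76 82 84
214 155 155 152 152 143 115 91 83 83 84 84 81 76 63 58 63 70 75 85 106 123 136 146 154 160 164 165 163 159 153 143 127 104 75 64 68 75 78 82 87
```

View pics/c3.png

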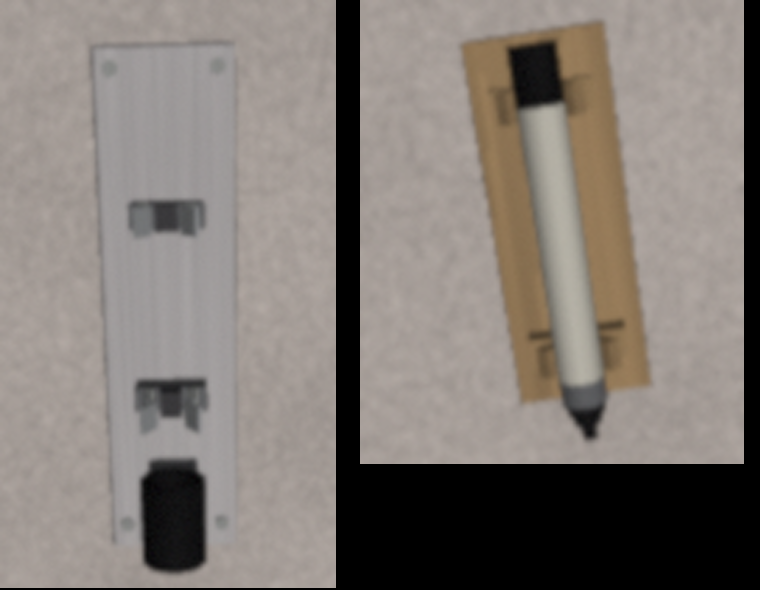

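The raw crops give clean features: dock base corners (92,46), (234,43) and (114,544); clip top edges at v≈202 and v≈381; the socket silhouette at u 142–206; and the marker axis with the rest corners. I'll fit planar poses by reprojection.

```bash
cat > fit.py <<'E'
from h import *
from scipy.optimize import least_squares
f=np.load("pics/w_dock.npy",allow_pickle=True).item(); g=np.load("pics/w_rest.npy",allow_pickle=True).item()
def proj(f,P):
    q=R.from_euler("xyz",f["orientation"],degrees=True).inv().apply(P-np.array(f["position"]))
    return np.c_[f["cx"]+f["fx"]*q[:,0]/-q[:,2], f["cy"]-f["fy"]*q[:,1]/-q[:,2]]
def fit(f,pts,x0):
    P=np.array([p[0] for p in pts],float)/1000; U=np.array([p[1] for p in pts],float)
    def w(x): return R.from_euler("z",x[2]).apply(P)+[x[0],x[1],0]
    def res(x):
        r=proj(f,w(x))-U; return r[~np.isnan(r)]
    s=least_squares(res,x0,loss="soft_l1"); r=proj(f,w(s.x))-U; return s.x,r
d=lambda u,v:(215+u/2.8,50+v/2.8)
m=lambda u,v:(215+(u-360)/3.2,100+v/3.2)
n=np.nan
# view from above, nib down in picture: left of picture = ? world +x is left -> for yaw 90, dock +y = world -x = right
D=[([-115,-32,8],d(92,46)),([-115,32,8],d(234,43)),([125,-32,8],d(114,544)),([125,32,8],(n,d(0,542)[1])),
   ([-48,0,63],d(166.5,202)),([36,0,63],d(171.5,381)),([74,0,61.5],(n,d(0,473)[1])),([100,0,46],(d(174,0)[0],n))]
M=[([-77,0,43],m(533,45)),([77,0,34],m(590,438)),([0,0,34],(n,n))]
for v,(l,r_) in {150:(267,281.0),174:(271,284.5),198:(274.5,288)}.items(): pass
T=[([-75,-28,5],m(462,43)),([-75,28,5],m(604,21)),([75,28,5],m(650,384)),([75,-28,5],m(522,403))]
if __name__=="__main__":
    for k,ff,p in (("dock",f,D),("marker",g,M),("rest",g,T),("both",g,M[:2]+T)):
        for x0 in ([.58,.2,1.57],):
            x,r=fit(ff,p,x0); print(k,x[:2],np.degrees(x[2])); print(np.round(r,1).tolist())
    print(env.inverse_kinematics([.54,-.18,.015],[180,0,-82]))
E
python3 fit.py
```

```text
dock [0.5827 0.1953] 91.43554478163855
[[-0.5, -2.1], [0.8, -2.4], [-0.1, 0.0], [nan, -0.2], [-0.1, 0.2], [-0.1, 7.9], [nan, 4.2], [0.2, nan]]
marker [ 0.5397 -0.1753] 98.17316895608413
[[0.0, 0.1], [-0.0, -0.1], [nan, nan]]
rest [ 0.5407 -0.1813] 98.44260655300545
[[-0.4, -0.3], [0.2, -0.3], [0.5, 0.5], [-0.3, 0.2]]
both [ 0.5403 -0.1804] 98.32908671777798
[[-0.8, -4.7], [-0.3, -3.8], [0.0, 0.4], [0.6, 0.5], [0.6, 1.2], [-0.1, 0.7]]
[ -2.1306  29.9392 -21.2457   0.     -38.8151  10.1306]
```

```bash
python3 - <<'E'
from fit import *
D2=D[:4]+[(D[4][0],(D[4][1][0],n)),(D[5][0],(D[5][1][0],n)),D[7]]
x,r=fit(f,D2,[.58,.2,1.57]);print(x[:2],np.degrees(x[2]),np.round(r,1).tolist())
def P(*p): return proj(f,R.from_euler("z",x[2]).apply(np.array([p])/1000)+[x[0],x[1],0])[0]
for p in [(-48,0,8),(-48,0,37),(-48,0,63),(-36,0,63),(36,0,8),(36,0,37),(36,0,63),(48,0,63),(74,0,61.5),(125,0,61.5),(74,0,30.5)]:
    u=P(*p); print(p,(u-[215,50])*2.8)
E
```

```text
[0.5827 0.1971] 91.4316015221812 [[-0.5, -0.5], [0.7, -0.7], [-0.1, 1.2], [nan, 1.0], [-0.1, nan], [-0.1, nan], [0.2, nan]]
(-48, 0, 8) [167.1773 200.0315]
(-48, 0, 37) [166.6423 203.6303]
(-48, 0, 63) [166.0979 207.293 ]
(-36, 0, 63) [166.8591 237.4376]
(36, 0, 8) [171.5968 377.7845]
(36, 0, 37) [171.3719 392.3889]
(36, 0, 63) [171.1446 407.1431]
(48, 0, 63) [171.8152 433.6971]
(74, 0, 61.5) [173.2351 488.5163]
(125, 0, 61.5) [175.8516 592.1793]
(74, 0, 30.5) [173.36   466.3344]
```

```bash
cat >> h.py <<'E'
MK=np.array([.5397,-.1753]);MY=98.2
DK=np.array([.5827,.1971]);DY=91.43
def loc(o,yaw,x,y=0): 
    t=np.radians(yaw); return o+x*np.array([np.cos(t),np.sin(t)])+y*np.array([-np.sin(t),np.cos(t)])
def st(*a):
    s=env.read_state(); print(*a,"t",round(s["clock"],2),"p",np.array(s["position"]),"F",np.array(s["force"]),"op",round(s["opening"],3),"ff",s["finger_force"],flush=True); return s
E
python3 - <<'E'
from h import *
g=loc(MK,MY,-.005); o=[180,0,MY-180]
env.gripper_to(.5)
env.goto([*g,.10],o); env.move_straight([*g,.015],rate=.08,force_limit=8); st("down")
env.gripper_to(0,grasp_force=30); st("grip")
env.move_straight([*g,.11],rate=.1); st("lift")
p=loc(DK,DY,-.014); env.goto([*p,.11],[180,0,DY-180]); env.dwell(.3); st("over")
f=env.grab_frame("wrist"); cv2.imwrite("pics/over.png",bright(f["image"],1.3)); np.save("pics/over.npy",f,allow_pickle=True)
E
```

```text
down t 8.72 p [ 0.5409 -0.1803  0.0156] F [-0.083   0.2584  0.441 ] op 0.498 ff 0.0
grip t 9.31 p [ 0.5408 -0.1803  0.0152] F [ 0.5189 -0.3376  0.9519] op 0.199 ff 29.970686864107847
lift t 10.41 p [ 0.5398 -0.1802  0.1092] F [ 0.1676 -0.0805 -0.7852] op 0.197 ff 29.963330696336925
over t 12.07 p [0.5832 0.1823 0.1101] F [ 0.3471 -1.0859 -1.2532] op 0.198 ff 29.96334279421717
```

View pics/over.png

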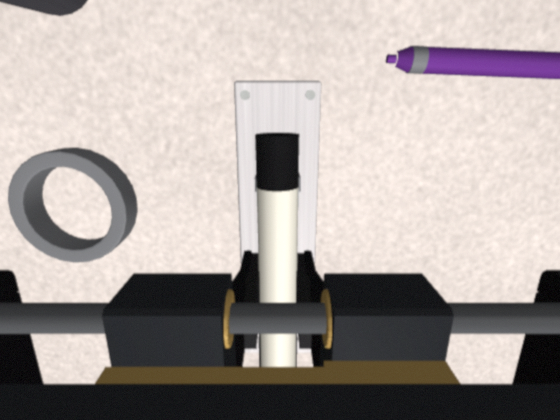

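The marker is held between the fingers, centred at u≈278 over the dock, whose rear corners are (236,81) and (321,81). Its rear end is at v≈134. I'll check this against the prediction.

```bash
python3 - <<'E'
from fit import *
f=np.load("pics/over.npy",allow_pickle=True).item()
s=env.read_state();p=np.array(s["position"]);print(s["tool_rot"])
for x,y,z in [(-.115,-.032,.008),(-.115,.032,.008)]: print(proj(f,np.array([[*loc(DK,DY,x,y),z]])))
c=loc(p[:2],DY,.005)
for y in (-.009,.009): print(proj(f,np.array([[*loc(c,DY,-.077,y),p[2]+.019]])), proj(f,np.array([[*loc(c,DY,-.02,y),p[2]+.019]])))
print(proj(f,np.array([[*loc(c,DY,-.077),p[2]+.028]])))
E
```

```text
[-179.9952    0.0021  -88.628 ]
[[234.1674  80.671 ]]
[[322.3049  80.5841]]
[[256.5454 136.2925]] [[258.9312 261.555 ]]
[[300.1316 136.2571]] [[297.744  261.5386]]
[[278.3817 138.4838]]
```

```bash
python3 - <<'E'
from h import *
p=loc(DK,DY,-.013)
env.gripper_to(0,grasp_force=45)
env.move_straight([*p,.058],rate=.08,force_limit=6); st("pre")
r=env.move_straight([*p,.026],rate=.025,force_limit=22); st(r)
env.dwell(.2); st()
f=env.grab_frame("wrist"); cv2.imwrite("pics/in.png",bright(f["image"],1.3)); np.save("pics/in.npy",f,allow_pickle=True)
E
```

```text
pre t 13.14 p [0.5834 0.1843 0.0583] F [0.3395 0.1844 0.145 ] op 0.195 ff 44.94385661557317
False t 14.57 p [0.5832 0.1841 0.027 ] F [-2.3965 -0.2507  7.1964] op 0.196 ff 45.00542426481843
t 14.78 p [0.5832 0.1842 0.027 ] F [-2.3184 -0.1814  6.0675] op 0.192 ff 45.00512793660164
```

View pics/in.png

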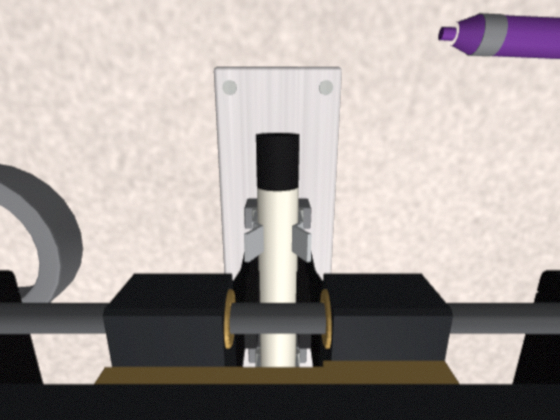

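The marker is between the jaws of the rear clip and the tool height matches a seated axis. I'll press a little more firmly to be sure, then start the slide to measure the drag.

```bash
python3 - <<'E'
from h import *
p=loc(DK,DY,-.013)
r=env.move_straight([*p,.0235],rate=.02,force_limit=12); st("press",r)
env.dwell(.1); env.move_straight([*p,.027],rate=.03); env.dwell(.3); st("relax")
q=loc(DK,DY,-.009); r=env.move_straight([*q,.027],rate=.01,force_limit=6); st("s4",r)
q=loc(DK,DY,-.006); r=env.move_straight([*q,.027],rate=.008,force_limit=4.5); st("s7",r)
E
```

```text
press True t 15.03 p [0.5832 0.1841 0.0271] F [-2.1782  0.4063  6.4417] op 0.195 ff 44.99128930270672
relax t 15.68 p [0.5832 0.1841 0.0271] F [ 0.4985 -0.1249  3.6303] op 0.192 ff 44.97951965779066
s4 False t 16.23 p [0.5831 0.1881 0.0271] F [ 0.5698 -1.5213  3.5282] op 0.194 ff 44.98258374631405
s7 False t 16.76 p [0.583  0.1913 0.0271] F [ 1.1107 -2.1468  4.4395] op 0.19 ff 44.98592650517821
```

```bash
python3 - <<'E'
from h import *
q=loc(DK,DY,.030)
r=env.move_straight([*q,.027],rate=.007,force_limit=3.8); s=st("slide",r)
env.dwell(.15); s=st("hold"); p=np.array(s["position"])
t=np.radians(DY); print("dock x of grip",(p[:2]-DK)@[np.cos(t),np.sin(t)])
E
```

```text
slide True t 18.94 p [0.5826 0.2022 0.0271] F [ 0.2257 -0.7758  1.8685] op 0.193 ff 44.973673559725285
hold t 19.09 p [0.5827 0.2022 0.0271] F [ 0.1652 -0.3764  2.0448] op 0.195 ff 44.96532076969743
dock x of grip 0.0050771123201294515
```

```bash
python3 - <<'E'
from h import *
t=np.radians(DY)
for k in range(2):
    q=loc(DK,DY,.030); env.dwell(.2); s=st("start")
    r=env.move_straight([*q,.027],rate=.005,force_limit=3.8+1.2*k); s=st("slide",r)
    p=np.array(s["position"]); print("dock x",(p[:2]-DK)@[np.cos(t),np.sin(t)])
E
```

```text
start t 19.29 p [0.5829 0.2019 0.0272] F [-0.295   1.2363  0.0804] op 0.194 ff 44.953835383057594
slide True t 20.28 p [0.5827 0.2021 0.0271] F [0.0056 0.2341 2.0753] op 0.196 ff 44.97851634398103
dock x 0.004969637129626897
start t 20.48 p [0.5827 0.2021 0.0271] F [0.1064 1.8652 6.6366] op 0.192 ff 44.99635672196746
slide True t 21.65 p [0.5827 0.2021 0.0271] F [0.453  0.1466 3.2434] op 0.193 ff 44.98140435665846
dock x 0.004978715841286444
```

```bash
python3 - <<'E'
from h import *
def Fy(): 
    a=[]
    for _ in range(8): env.dwell(.025); a.append(env.read_state()["force"])
    return np.mean(a,0)
p=np.array(env.read_state()["position"]); t=np.radians(DY); d=np.array([np.cos(t),np.sin(t)])
f0=Fy(); print(f0)
for k in range(1,9):
    r=env.move_straight([*(p[:2]+d*.0004*k),.027],rate=.01,force_limit=6.5)
    F=Fy(); pos=np.array(env.read_state()["position"]); print(k,r,F,(pos[:2]-DK)@d)
    if r or -(F[1])>5.5: break
st()
E
```

```text
[-0.3591 -0.3949  3.8559]
1 False [ 0.2114 -2.8823  4.6439] 0.0050571123017245055
2 False [ 0.8978 -4.7977  4.86  ] 0.005111164275075157
3 False [ 1.4422 -5.953   5.4274] 0.005153716745750467
t 23.2 p [0.5826 0.2023 0.0271] F [ 1.6854 -5.5864  6.5036] op 0.189 ff 44.993762634694576
```

The stop at dock x≈5 mm is firm, with a sustained push of about 6 N, which is roughly 4 N above drag. That is the plug, so I'll let go.

```bash
python3 - <<'E'
from h import *
env.gripper_to(.5); st("open")
p=np.array(env.read_state()["position"])
env.move_straight([p[0],p[1],.16],rate=.1); env.move_straight([p[0],p[1]-.05,.27]); env.dwell(.3); st("up")
f=env.grab_frame("wrist"); c=f["image"][60:400,180:400]
g=env.grab_frame("scene"); e=g["image"][160:220,320:420]
out=np.zeros((510,760,3),np.uint8); a=cv2.resize(c,(330,510)); b=cv2.resize(e,(425,255)); out[:,:330]=a; out[:255,332:757]=b
cv2.imwrite("pics/end.png",bright(out,1.3))
E
```

```text
open t 23.97 p [0.5827 0.2033 0.027 ] F [-0.1494 -0.3508 -0.8089] op 0.498 ff 0.0
up t 26.71 p [0.5825 0.1535 0.2693] F [-0.7074 -1.112  -0.1646] op 0.502 ff 0.0
```

View pics/end.png

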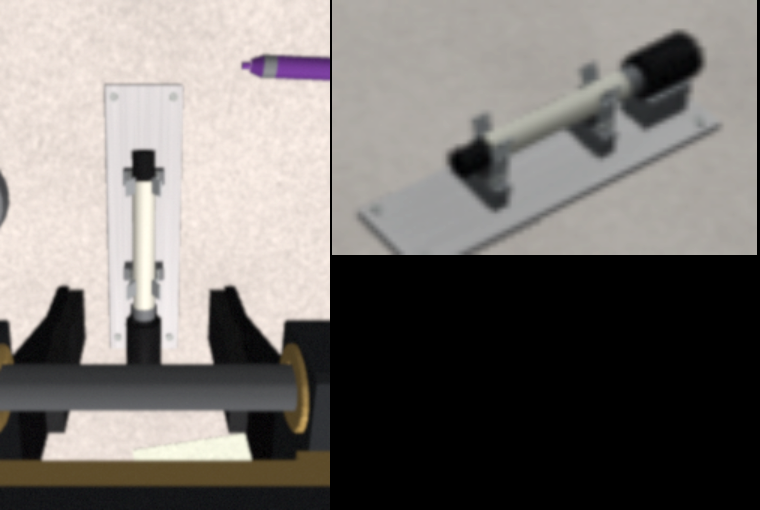

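The marker lies straight and level in both clips, at (143,180) and (143,270), with its nib inside the socket at (143,320).

```bash
python3 -c "
from workcell import env
print(env.close_job())"
```

```text
the job is handed in; nothing more can be done
None
```

The marker is snapped into both clips, its nib was pressed on the hidden plug at about 4 N above the sliding drag, it is released, and the job is handed in; no verdict came back.

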